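Clip the pottery tools into the spring rack

TASK

Put the blue and the yellow pottery tool away in the rack: press each handle down into the spring clips of the bay of its own colour until it has snapped fully home in both clips, with the plain butt end up against that bay's end stop. Do not disturb the red tool, the little jar or the clay bowl, and let go of everything at the end.

Things in the scene. Friction and masses are not known exactly. Their poses are not given: they have to be found in the camera images.
- blue_tool_mid (a point): blue round straight handle with a wire loop on a brass ferrule (a clay-trimming tool, about 70 g); handle 24 mm in diameter, 150 mm long with domed ends. The point is the middle of the handle, on its axis; x runs along the handle towards the working end, which reaches 54 mm or less past the handle's end.
- blue_tool_butt (a point): the butt (plain domed end) of the blue handle: its last point on the axis, 75 mm behind the middle (the handle's -x end).
- yellow_tool_mid (a point): yellow round straight handle with a steel needle on a brass ferrule (a needle tool, about 45 g); handle 18 mm in diameter, 150 mm long with domed ends. The point is the middle of the handle, on its axis; x runs along the handle towards the working end, which reaches 54 mm or less past the handle's end.
- yellow_tool_butt (a point): the butt (plain domed end) of the yellow handle: its last point on the axis, 75 mm behind the middle (the handle's -x end).
- bay_blue_seat (a point): blue bay of the rack (blue saddles and end stop): where the middle of its 24 mm handle lies when home, 28 mm above the grey plate, 50 above the table. x runs away from the end stop, z up. At x = -42 and +42 mm stands a clip: a pair of steel spring fingers, 14 mm wide, tips 17 mm above this point. Pressed straight down with about 9 N in all, the handle snaps in, onto rigid saddles.
- bay_blue_stop (a point): middle of the face of the blue bay's upright end stop, at handle-axis height, 75 mm from the seat point towards -x; same axes. The stop is 58 mm wide and reaches 16 mm above this point. A clipped handle can be slid along x, through the clips, with a few newtons.
- bay_yellow_seat (a point): yellow bay of the rack (yellow saddles and end stop): where the middle of its 18 mm handle lies when home, 28 mm above the grey plate, 50 above the table. x runs away from the end stop, z up. At x = -42 and +42 mm stands a clip: a pair of steel spring fingers, 14 mm wide, tips 16 mm above this point. Pressed straight down with about 9 N in all, the handle snaps in, onto rigid saddles.
- bay_yellow_stop (a point): middle of the face of the yellow bay's upright end stop, at handle-axis height, 75 mm from the seat point towards -x; same axes. The stop is 58 mm wide and reaches 16 mm above this point. A clipped handle can be slid along x, through the clips, with a few newtons.
- red_tool_mid (a point): red round handle, 20 mm by 150 mm, of a knife tool already clipped in the red bay; the point is its middle. Leave alone. The rack's three bays lie parallel, 64 mm apart, in any order.
- bat: white square board, 270 x 270 x 10 mm, fixed; origin at the centre of its underside. On it stand two fixed wooden tool rests, each with two V-notched posts 104 mm apart (10 mm thick, 94 mm clear between them), in which the blue and yellow handles lie level, axis 46 mm above the table and 30 mm above the rest's base. A handle may lie up to 10 mm off-centre lengthwise.
- rack: plywood base of the rack, 210 (x) x 200 (y) x 14 mm, fixed; origin at the centre of its underside; it carries the three bays.
- glaze_jar: small amber jar, 32 mm in diameter, 46 mm high, standing on the white board between the rests; origin at the centre of its underside. Leave alone.
- pot: clay-coloured open bowl, 110 mm in diameter at the rim, 55 mm high, on a fixed metal banding wheel 130 mm in diameter, 58 mm high; origin at the centre of its underside. Leave alone.
Not all that is in view belongs to the job. What is meant by the part that bears blue_tool_mid is not pink, and is the smaller of those in its own colour.

How it is judged:
At the end, for the whole second after the job is handed in: The blue and the yellow tool each lie in the bay of their own colour, butt towards the end stop and within 4 mm of it, the middle of the handle within 2.5 mm of the seat height and 3 mm sideways of the bay's line, the handle within 0.05 rad of the bay's direction, at rest (z of blue_tool_mid in the frame of bay_blue_seat between -0.0025 and 0.0025 m and y of blue_tool_mid in the frame of bay_blue_seat between -0.003 and 0.003 m and x of blue_tool_butt in the frame of bay_blue_seat between -0.079 and -0.071 m and angle between the x axis of blue_tool_mid and the x axis of bay_blue_seat, either way round below 0.05 rad and z of yellow_tool_mid in the frame of bay_yellow_seat between -0.0025 and 0.0025 m and y of yellow_tool_mid in the frame of bay_yellow_seat between -0.003 and 0.003 m and x of yellow_tool_butt in the frame of bay_yellow_seat between -0.079 and -0.071 m and angle between the x axis of yellow_tool_mid and the x axis of bay_yellow_seat, either way round below 0.05 rad and linear speed of each of blue_tool, yellow_tool below 0.02 m/s); the robot touches nothing.
It fails at once if the red tool is moved more than 10 mm (distance of red_tool_mid from where it was at the start of the episode above 0.01 m).
It fails at once if the jar is moved more than 20 mm or tipped over (distance of glaze_jar from where it was at the start of the episode above 0.02 m or angle between glaze_jar's own z axis and vertical above 0.5 rad).
It fails at once if the bowl is moved more than 20 mm (distance of pot from where it was at the start of the episode above 0.02 m).
It also fails if it takes over 72 s, if anything falls off the work surface, if the arm or the gripper's body presses on something with over 40 N, if the wrist force passes 120 N, or if a joint passes its speed limit or range.

ROBOT

A 6-joint arm with a two-finger parallel gripper is mounted at the origin on the work surface. World frame = base frame: x ahead of the robot, y to its left, z up, the work surface at z = 0. Lengths are in m, angles in rad, forces in N, time in s.
With the tool pointing down it reaches from about 0.325 to 0.775 m from the base axis. Payload 5.5 kg.
Tool frame: the origin (TCP) lies at the very end of the fingers, on their centre line; the grasp point (between the pads) lies 19 mm behind it (r.grip_point_offset is the distance from the TCP to the grasp point, in m); z points along the fingers, y is the line along which they close (so a half turn about z gives the same grasp; the last joint's range is limited). The gripper opens to 85 mm and grips with 20 to 120 N. Pads are 22 mm wide; open, the fingers measure 114 mm over their backs; the gripper's body (76 mm by 85 mm) begins 54 mm behind the grasp point. The pads swing forward as they close: fully open they stand 13 mm farther back than shut.
Start: joints at [-1.214, 0.091, 1.231, -0, 1.82, -0.057], TCP at [0.241, -0.549, 0.231] pointing down, gripper open.
Joint ranges: [-2.87, 2.87], [-0.86, 2.18], [0.17, 2.46], [-1.51, 4.65], [0.06, 2.69], [-2.65, 2.65]. Speed limits (rad/s): [2.57, 2.57, 3.01, 3.14, 3.14, 3.14].

INTERFACE

Orientations are given as a unit quaternion [w, x, y, z].
In Python, from plant import r gives the robot as it stands.
- The arm moves only by the tool move_arm, never from a script. Its argument "plan" is one flat list of numbers, 7 for each row, row after row: the shift along the tool's x, y, z in units of 50 mm (1.0 is 50 mm), then the turn, a rotation vector about the tool's x, y, z in units of 5 degrees (1.0 is 5 degrees), then the closure, from -1 (fully open) to 1 (shut), so that 0 is half open. In form: [tx, ty, tz, ax, ay, az, claw, tx, ty, tz, ax, ay, az, claw, ...]. A call has 1 to 20 rows; each row is the pose to reach, as a shift and turn from the pose commanded when the call began, along the tool's axes at that moment; what a row does not reach only later rows make up. A row lasts 1/10 s, in which the tool goes at most 50 mm and 8.59 degrees, less where a joint would pass 70% of its speed; a pose out of reach is approached as far as the arm can. A call with a gripper value outside its range is refused whole. The fingers move at their own pace and stop on an object; "newtons" is the grip in N (left out, the last holds). Time passes only in rows, so rows that repeat a pose let the fingers close. It gives the time, the measured TCP pose, the force, the opening and the grip force at its end, in the units of the state.
- r.get_obs(): the state, without advancing time (a new reading comes with each control period).
- r.camera(name): name is "scene" or "top" or "wrist"; returns the picture (480x640x3 uint8, blue, green, red); there is no depth.
- r.camera_model(name): a dict with "camera_matrix" (3x3 intrinsics, pixels), "k1" (the pictures are not rectified: a ray, as slopes to the right and down, at radius r is drawn at 1 + k1 r^2 times it, then the intrinsics apply), "world_to_cam" (4x4, takes a point from world to camera coordinates). Camera axes: x right, y down, z forward; pixel columns grow to the right and rows downward; lengths in m; the calibration is good to about 2 mm. A picture is of the moment at which its call begins: read the wrist's pose just before it. camera_model takes no time and is no camera call; for the wrist camera it gives the pose at the moment of the call.
- r.hand_in(): hands the job in; it is judged then, once.
The state is a dict: "time": time; "joint_pos": joint angles; "dq": joint speeds; "effort": joint torques, N m; "eef_pos": TCP position; "tcp_rot": TCP orientation; "contact_force": force on the tool from outside, world axes, zero at the start; "moment": the same for the moment, N m; "grip_width": finger opening in m; "grasp_force": force on a finger pad.
Only numpy, scipy, OpenCV 4.12 (cv2) and the standard library are available. Lean on these libraries where they do the work, as an engineer would, in place of code of your own. Each camera call takes 0.05 s, during which the arm holds its last target. There are 200 camera calls.

## Working session

There is one attempt and no reset: what is moved stays moved. The work goes in short steps, Python scripts to look and compute and a tool call to move; the robot and the scene stay as the last step left them, time stands still between calls to the robot, and variables do not carry over. Pictures are saved under pics/ and viewed, at most 13 in all, crops included, and the job is handed in when it is done.

Besides the shell and the picture viewer there is one more tool, called after ">>>" as name(argument=value, ...) on one line, values as JSON. move_arm: Moves the arm, as the interface text tells. Its arguments: {"type":"object","properties":{"plan":{"type":"array","items":{"type":"number"}},"newtons":{"type":"number"}},"required":["plan"]}

```bash
mkdir -p pics; ls; cat > h.py <<'E'
import numpy as np, cv2
from plant import r
def ray(px,m):
    K=np.array(m["camera_matrix"]);u=(px[0]-K[0,2])/K[0,0];v=(px[1]-K[1,2])/K[1,1]
    rd=np.hypot(u,v);q=rd
    for _ in range(30): q=rd/(1+m["k1"]*q*q)
    s=q/rd if rd>0 else 1
    T=np.array(m["world_to_cam"]);R=T[:3,:3];return -R.T@T[:3,3],R.T@np.array([u*s,v*s,1])
def onz(px,z,m):
    o,d=ray(px,m);return o+d*(z-o[2])/d[2]
def proj(P,m):
    K=np.array(m["camera_matrix"]);T=np.array(m["world_to_cam"]);c=T[:3,:3]@np.array(P)+T[:3,3]
    u,v=c[0]/c[2],c[1]/c[2];f=1+m["k1"]*(u*u+v*v);return K[0,0]*u*f+K[0,2],K[1,1]*v*f+K[1,2]
E
python3 - <<'E'
from h import *
for n in("top","scene"): cv2.imwrite(f"pics/{n}0.png",r.camera(n))
for n in("top","scene"): print(r.camera_model(n))
print(r.get_obs())
E
```

```text
pics
{'camera_matrix': array([[577.96157232,   0.        , 322.66133459],
       [  0.        , 577.96157232, 234.18895935],
       [  0.        ,   0.        ,   1.        ]]), 'k1': -0.02158758073908892, 'world_to_cam': array([[-0.02547811, -0.99967418,  0.00154754,  0.06846965],
       [-0.99113522,  0.02505851, -0.13047239,  0.5176733 ],
       [ 0.13039111, -0.00485801, -0.99145073,  1.23839781],
       [ 0.        ,  0.        ,  0.        ,  1.        ]])}
{'camera_matrix': array([[461.37839934,   0.        , 313.75612607],
       [  0.        , 461.37839934, 243.6945338 ],
       [  0.        ,   0.        ,   1.        ]]), 'k1': 0.003673522585689008, 'world_to_cam': array([[-0.24704461,  0.96898097, -0.0066967 ,  0.07755641],
       [ 0.62627831,  0.15439038, -0.76415908, -0.27281042],
       [-0.7394217 , -0.19297538, -0.64499307,  1.44871618],
       [ 0.        ,  0.        ,  0.        ,  1.        ]])}
{'time': 0.1, 'joint_pos': array([-1.21368765e+00,  9.18202234e-02,  1.23178629e+00,  2.80106056e-05,
        1.81978399e+00, -5.67143222e-02]), 'dq': array([-0.0014926 , -0.00079842, -0.0025318 ,  0.0005204 ,  0.00064227,
       -0.00094214]), 'effort': array([ 3.64100597e-03, -4.60219109e+01, -4.19217288e+01,  7.37548339e-05,
        1.06074006e-02, -2.54033841e-05]), 'eef_pos': array([ 0.24117896, -0.54911991,  0.23023022]), 'tcp_rot': array([-8.90836469e-04,  9.78668975e-01,  2.05441546e-01, -1.21085336e-04]), 'contact_force': array([-0.56355232,  0.2084341 ,  0.1934591 ]), 'moment': array([ 1.63469814e-02, -1.28946094e-05, -1.41837214e-02]), 'grasp_force': 0.0, 'grip_width': 0.08534815382501909}
```

View pics/top0.png

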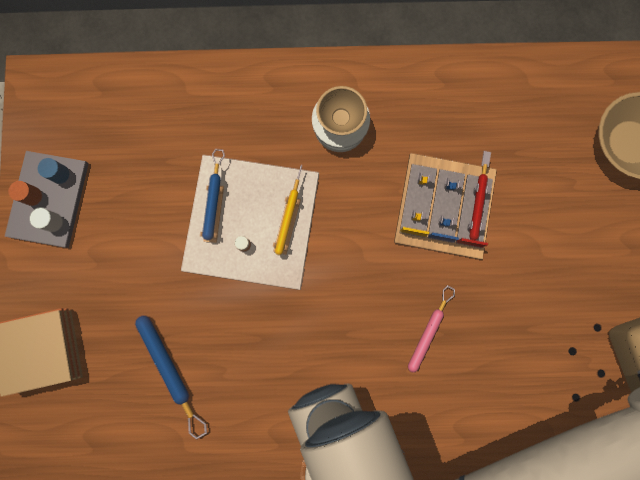

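View pics/scene0.png

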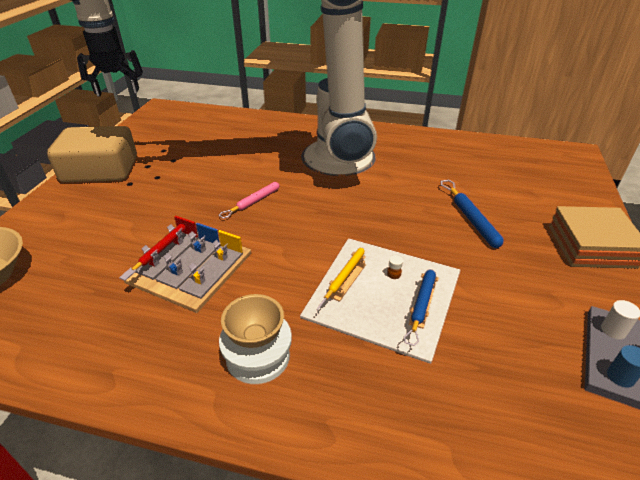

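The picture shows two blue loop tools, the small one on the white board's rest at (212,205) in the top view and the large one on the table at (163,360). There is also a pink one at (427,340). The small blue one is the target: it isn't pink, it's the smaller of the blues, and it lies in the rest. The yellow tool is at (287,222). The rack is at (447,205), with its stops towards the robot and its bays from left to right yellow, blue and red. The jar is at (243,243) and the bowl at (342,115).

```bash
cat > m.py <<'E'
from h import *
def masks(im):
    h=cv2.cvtColor(im,cv2.COLOR_BGR2HSV)
    return {"blue":cv2.inRange(h,(100,110,40),(125,255,255)),"yellow":cv2.inRange(h,(20,170,110),(32,255,255)),"red":cv2.inRange(h,(0,200,90),(4,255,255))|cv2.inRange(h,(176,200,90),(180,255,255))}
def blobs(mk,amin):
    n,l,s,c=cv2.connectedComponentsWithStats(mk)
    return [(int(s[i,4]),s[i,:4].tolist(),c[i],np.argwhere(l==i)[:,::-1]) for i in range(1,n) if s[i,4]>=amin]
E
python3 - <<'E'
from m import *
im=r.camera("top");m=r.camera_model("top")
for k,mk in masks(im).items():
    for a,b,c,p in blobs(mk,15):
        z=.046 if a>250 else .05
        W=np.array([onz(q,z,m)[:2] for q in p.astype(float)])
        mu=W.mean(0);w,v=np.linalg.eigh(np.cov(W.T));d=v[:,1];d=d*np.sign(d[0]);t=(W-mu)@d
        print(k,a,b,c.round(1),"mid",(mu+d*(t.max()+t.min())/2).round(4),"len",np.ptp(t).round(4),"yaw",np.arctan2(d[1],d[0]).round(3),"wid",(4*np.sqrt(w[0])).round(4))
h=cv2.resize(im[140:300,170:500],None,fx=2.4,fy=2.4,interpolation=cv2.INTER_CUBIC);cv2.imwrite("pics/c1.png",h)
E
```

```text
blue 580 [203, 174, 17, 64] [211.2 204.7] mid [0.5877 0.2986] len 0.1424 yaw -0.145 wid 0.0236
blue 51 [447, 182, 10, 7] [451.6 185.5] mid [ 0.6179 -0.2309] len 0.0227 yaw -1.287 wid 0.0152
blue 46 [441, 219, 10, 7] [446.1 222.1] mid [ 0.5366 -0.2135] len 0.0218 yaw -1.196 wid 0.0154
blue 61 [432, 233, 26, 7] [444.1 235.8] mid [ 0.5067 -0.2095] len 0.0557 yaw 1.352 wid 0.006
blue 1361 [136, 317, 51, 87] [161.7 360. ] mid [0.2591 0.4052] len 0.2013 yaw 0.487 wid 0.0355
yellow 34 [422, 176, 6, 8] [424.1 179.4] mid [ 0.6323 -0.1707] len 0.0165 yaw -0.358 wid 0.0139
yellow 476 [275, 189, 23, 65] [286.2 221.4] mid [0.5488 0.1341] len 0.1461 yaw -0.272 wid 0.0184
yellow 31 [415, 213, 6, 7] [417.9 216.3] mid [ 0.5518 -0.1534] len 0.015 yaw 0.245 wid 0.013
yellow 72 [401, 227, 28, 7] [415.  230.2] mid [ 0.5209 -0.145 ] len 0.0593 yaw 1.363 wid 0.007
red 433 [471, 175, 16, 63] [478.4 205. ] mid [ 0.5721 -0.2883] len 0.1415 yaw -0.212 wid 0.0184
red 41 [467, 240, 21, 5] [477.1 242. ] mid [ 0.4916 -0.2795] len 0.0442 yaw 1.344 wid 0.0053
```

View pics/c1.png

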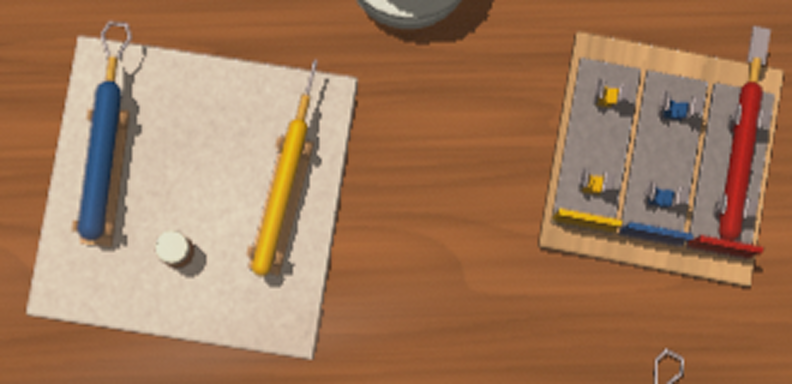

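The crop confirms it: the small blue tool lies in the rest, and the bays run yellow, blue, red. The stops are on the near side of the rack. I'll hover over the rack first for a wrist view.

```bash
cat >> h.py <<'E'
from scipy.spatial.transform import Rotation as Ro
def go(x,y,z,yaw,show=True):
    "rows units from present pose to TCP target, tool down with tool x at yaw"
    o=r.get_obs();q=o["tcp_rot"];R=Ro.from_quat([q[1],q[2],q[3],q[0]])
    t=R.inv().apply(np.array([x,y,z])-o["eef_pos"])/.05
    T=Ro.from_matrix(np.array([[np.cos(yaw),np.sin(yaw),0],[np.sin(yaw),-np.cos(yaw),0],[0,0,-1]]))
    a=np.degrees((R.inv()*T).as_rotvec())/5
    print("t",o["time"],"shift",t.round(3),"turn",a.round(2),"F",o["contact_force"].round(1),"w",o["grip_width"].round(4),"pos",o["eef_pos"].round(4))
E
python3 - <<'E'
from h import *
go(.54,-.19,.26,-.21)
E
```

```text
Traceback (most recent call last):
  File "h.py", line 21, in go
    print("t",o["time"],"shift",t.round(3),"turn",a.round(2),"F",o["contact_force"].round(1),"w",o["grip_width"].round(4),"pos",o["eef_pos"].round(4))
                                                                                                 ^^^^^^^^^^^^^^^^^^^^^
AttributeError: 'float' object has no attribute 'round'
```

```bash
sed -i 's/o\["grip_width"\].round(4)/round(o["grip_width"],4)/' h.py
python3 - <<'E'
from h import *
go(.54,-.19,.26,-.21)
E
```

```text
t 0.15 shift [ 8.36  -4.174 -0.585] turn [-0.02  0.    7.15] F [ 0.  -0.  -0.1] w 0.0855 pos [ 0.2412 -0.5491  0.2304]
```

>>> move_arm(plan=[4.2,-2.1,-0.6,0,0,3.5,-1,8.36,-4.17,-0.6,0,0,7.15,-1,8.36,-4.17,-0.6,0,0,7.15,-1,8.36,-4.17,-0.6,0,0,7.15,-1,8.36,-4.17,-0.6,0,0,7.15,-1,8.36,-4.17,-0.6,0,0,7.15,-1,8.36,-4.17,-0.6,0,0,7.15,-1,8.36,-4.17,-0.6,0,0,7.15,-1,8.36,-4.17,-0.6,0,0,7.15,-1,8.36,-4.17,-0.6,0,0,7.15,-1,8.36,-4.17,-0.6,0,0,7.15,-1,8.36,-4.17,-0.6,0,0,7.15,-1,8.36,-4.17,-0.6,0,0,7.15,-1,8.36,-4.17,-0.6,0,0,7.15,-1])

```text
time: 1.55
eef_pos: [0.5394, -0.1915, 0.2613]
tcp_rot: [0.0, 0.994, -0.106, -0.0]
contact_force: [-0.1, -0.1, -0.4]
grip_width: 0.0852
grasp_force: 0.0
```

```bash
python3 - <<'E'
from m import *
m=r.camera_model("wrist");im=r.camera("wrist");cv2.imwrite("pics/w1.png",im)
T=m["world_to_cam"];print("cam",(-T[:3,:3].T@T[:3,3]).round(3),T[2,:3].round(3))
for k,mk in masks(im).items():
    for a,b,c,p in blobs(mk,60):
        W=np.array([onz(q,.05,m)[:2] for q in p.astype(float)])
        mu=W.mean(0);w,v=np.linalg.eigh(np.cov(W.T));d=v[:,1];d=d*np.sign(d[0]);t=(W-mu)@d
        print(k,a,b,"cen",mu.round(4),"len",np.ptp(t).round(4),"yaw",np.arctan2(d[1],d[0]).round(3))
go(.588,.299,.2,-.145)
E
```

```text
cam [ 0.612 -0.208  0.404] [-0.284  0.06  -0.957]
blue 119 [340, 192, 11, 12] cen [ 0.543  -0.2193] len 0.0156 yaw 0.454
yellow 143 [272, 109, 13, 15] cen [ 0.6359 -0.1718] len 0.0152 yaw 0.138
yellow 2262 [17, 174, 38, 144] cen [0.5542 0.1289] len 0.1679 yaw -0.273
yellow 143 [275, 191, 13, 14] cen [ 0.5573 -0.1545] len 0.0137 yaw -0.239
yellow 689 [252, 226, 57, 15] cen [ 0.5193 -0.1447] len 0.0605 yaw 1.367
t 1.6 shift [-1.118 -9.795  1.225] turn [ 0.   -0.   -0.77] F [ 1.2  0.7 -0.8] w 0.0857 pos [ 0.5395 -0.1915  0.2614]
```

View pics/w1.png

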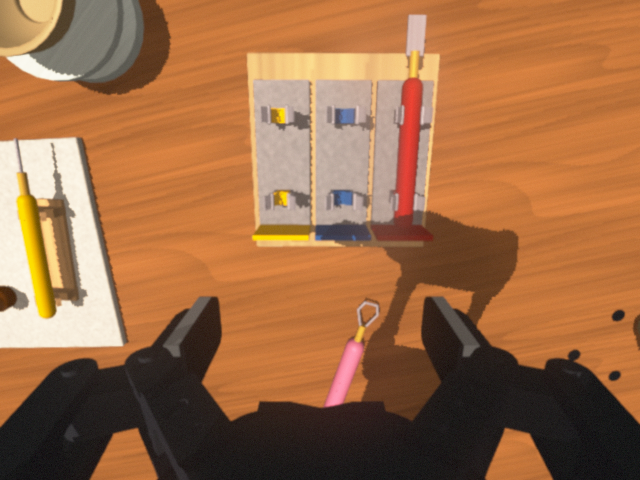

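The wrist view shows the rack clearly: yellow saddles at (282,115) and (282,198), blue saddles at (346,115) and (344,198), and stop tops along row 235. I'll refine at saddle height (about z .036) and cross-check against the stop tops.

```bash
python3 - <<'E'
from m import *
mw=r.camera_model("wrist");iw=cv2.imread("pics/w1.png");mt=r.camera_model("top");it=cv2.imread("pics/top0.png")
for n,im,m in(("w",iw,mw),("t",it,mt)):
    h=cv2.cvtColor(im,cv2.COLOR_BGR2HSV)
    mk={"b":cv2.inRange(h,(100,100,25),(125,255,255)),"y":cv2.inRange(h,(18,150,60),(34,255,255))}
    for k in mk:
        S=[]
        for a,b,c,p in blobs(mk[k],25):
            lo=(c[0]>240 and c[1]<260) if n=="w" else (c[0]>390 and c[1]<260 and c[0]<500)
            if not lo: continue
            W=onz(c,.036,m)[:2];
            if b[2]>b[3]*2: # stop top
                e=[onz(q,.066,m)[:2] for q in (p[p[:,0]<=b[0]+2].mean(0),p[p[:,0]>=b[0]+b[2]-3].mean(0))]
                print(n,k,"stop",np.mean(e,0).round(4),np.linalg.norm(e[0]-e[1]).round(4),b)
            else: S.append(W)
        if len(S)==2:
            d=S[0]-S[1];print(n,k,"mid",np.mean(S,0).round(4),"d",np.linalg.norm(d).round(4),"yaw",np.arctan2(d[1],d[0]).round(4))
        else: print(n,k,S)
E
```

```text
w b mid [ 0.5814 -0.2266] d 0.0822 yaw -0.1903
w y stop [ 0.5225 -0.147 ] 0.0571 [252, 225, 59, 16]
w y [array([ 0.65591186, -0.3103201 ]), array([ 0.63735403, -0.16954706]), array([ 0.55507006, -0.15170765])]
t b stop [ 0.5048 -0.2051] 0.0519 [431, 233, 27, 7]
t b mid [ 0.5798 -0.2261] d 0.0837 yaw -0.2023
t y stop [ 0.5162 -0.1412] 0.055 [400, 227, 29, 10]
t y [array([ 0.65681064, -0.30964328]), array([ 0.63495333, -0.17192339]), array([ 0.5521073 , -0.15440456])]
```

>>> move_arm(plan=[-0.5,-1,0,0,0,-0.77,-1,-1.12,-9.8,0.8,0,0,-0.77,-1,-1.12,-9.8,0.8,0,0,-0.77,-1,-1.12,-9.8,0.8,0,0,-0.77,-1,-1.12,-9.8,0.8,0,0,-0.77,-1,-1.12,-9.8,0.8,0,0,-0.77,-1,-1.12,-9.8,0.8,0,0,-0.77,-1,-1.12,-9.8,0.8,0,0,-0.77,-1,-1.12,-9.8,0.8,0,0,-0.77,-1,-1.12,-9.8,0.8,0,0,-0.77,-1,-1.12,-9.8,0.8,0,0,-0.77,-1,-1.12,-9.8,0.8,0,0,-0.77,-1,-1.12,-9.8,0.8,0,0,-0.77,-1])

```text
time: 2.9
eef_pos: [0.588, 0.2991, 0.2217]
tcp_rot: [0.0, 0.997, -0.072, 0.0]
contact_force: [-0.2, -0.6, 0.6]
grip_width: 0.0855
grasp_force: 0.0
```

```bash
cat > tool.py <<'E'
from m import *
import sys
def tool(k,amin=1500,cam="wrist",z=.046):
    m=r.camera_model(cam);im=r.camera(cam)
    for a,b,c,p in blobs(masks(im)[k],amin):
        W=np.array([onz(q,z,m)[:2] for q in p.astype(float)])
        mu=W.mean(0);w,v=np.linalg.eigh(np.cov(W.T));d=v[:,1];d=d*np.sign(d[0]);t=(W-mu)@d
        print(k,a,b,"mid",(mu+d*(t.max()+t.min())/2).round(4),"len",np.ptp(t).round(4),"yaw",np.arctan2(d[1],d[0]).round(3),"wid",(4*np.sqrt(w[0])).round(4))
    return im
E
python3 - <<'E'
from tool import *
cv2.imwrite("pics/w2.png",tool("blue"))
go(.588,.299,.2,-.145)
E
```

```text
blue 1567 [310, 139, 20, 100] mid [0.6103 0.2968] len 0.0924 yaw -0.118 wid 0.0177
t 2.95 shift [-0.002 -0.002  0.441] turn [-0.   -0.01 -0.  ] F [-0.7 -0.2  0.1] w 0.0856 pos [0.5881 0.2989 0.2221]
```

View pics/w2.png

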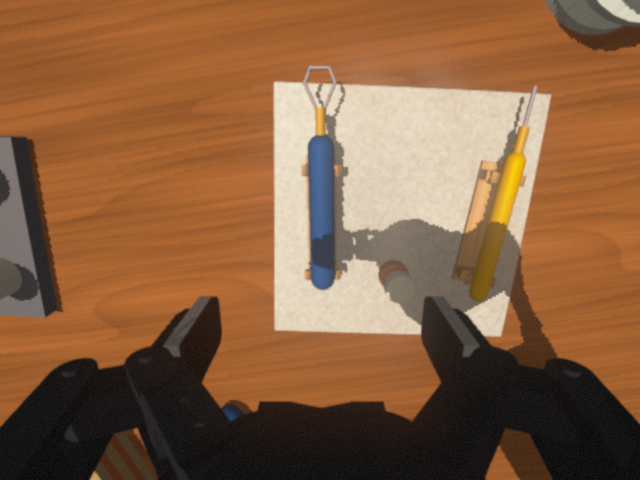

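The blue handle runs from (321,135) to (322,290), vertical in the image and centred between the fingers, and is partly in shadow. I'll get its middle from those end pixels, since the mask loses the shadowed half.

```bash
python3 - <<'E'
from h import *
m=r.camera_model("wrist")
def seg(a,b,z):
    A,B=onz(a,z,m)[:2],onz(b,z,m)[:2];d=A-B;print(((A+B)/2).round(4),np.linalg.norm(d).round(4),np.arctan2(d[1],d[0]).round(3))
    return (A+B)/2
seg((320.5,134.5),(322.5,290),.046); seg((519,152),(479,300),.046)
go(.588,.299,.027,-.145)
E
```

```text
[0.5847 0.2976] 0.1514 -0.132
[0.547  0.1302] 0.1498 -0.26
t 2.95 shift [-6.000e-03 -1.000e-03  3.901e+00] turn [-0.   -0.01 -0.  ] F [-0.7 -0.2  0.1] w 0.0856 pos [0.5881 0.2989 0.2221]
```

>>> move_arm(plan=[-0.04,0.02,1,0,0,-0.1,-1,-0.04,0.02,2,0,0,-0.1,-1,-0.04,0.02,3,0,0,-0.1,-0.6,-0.04,0.02,3.5,0,0,-0.1,-0.4,-0.04,0.02,3.9,0,0,-0.1,-0.2,-0.04,0.02,3.9,0,0,-0.1,-0.2,-0.04,0.02,3.9,0,0,-0.1,1,-0.04,0.02,3.9,0,0,-0.1,1,-0.04,0.02,3.9,0,0,-0.1,1,-0.04,0.02,3.9,0,0,-0.1,1,-0.04,0.02,3.9,0,0,-0.1,1,-0.04,0.02,3.9,0,0,-0.1,1], newtons=60)

```text
time: 4.15
eef_pos: [0.5869, 0.299, 0.0293]
tcp_rot: [0.0, 0.998, -0.067, 0.002]
contact_force: [-2.0, -6.7, 5.5]
grip_width: 0.0222
grasp_force: 59.1
```

>>> move_arm(plan=[0,0,-0.5,0,0,0,1,0,0,-1.2,0,0,0,1,0,0,-2.2,0,0,0,1,0,0,-3.2,0,0,0,1,0,0,-3.6,0,0,0,1,0,0,-3.6,0,0,0,1])

```text
time: 4.75
eef_pos: [0.5871, 0.3009, 0.2134]
tcp_rot: [-0.003, 0.998, -0.067, 0.005]
contact_force: [0.3, -0.4, -0.4]
grip_width: 0.0222
grasp_force: 59.0
```

```bash
python3 - <<'E'
from h import *
go(.584,-.225,.2,-.21)
E
```

```text
t 4.75 shift [ 1.34  10.433  0.214] turn [-0.08 -0.1   0.87] F [ 0.3 -0.4 -0.4] w 0.0222 pos [0.5871 0.3009 0.2134]
```

>>> move_arm(plan=[0.2,0.7,0,0,0,0.4,1,1.4,10.43,0.2,0,0,0.87,1,1.4,10.43,0.2,0,0,0.87,1,1.4,10.43,0.2,0,0,0.87,1,1.4,10.43,0.2,0,0,0.87,1,1.4,10.43,0.2,0,0,0.87,1,1.4,10.43,0.2,0,0,0.87,1,1.4,10.43,0.2,0,0,0.87,1,1.4,10.43,0.2,0,0,0.87,1,1.4,10.43,0.2,0,0,0.87,1,1.4,10.43,0.2,0,0,0.87,1,1.4,10.43,0.2,0,0,0.87,1,1.4,10.43,0.2,0,0,0.87,1,1.4,10.43,0.2,0,0,0.87,1])

```text
time: 6.15
eef_pos: [0.5851, -0.2252, 0.1954]
tcp_rot: [-0.001, 0.995, -0.104, -0.001]
contact_force: [0.4, 0.1, -1.5]
grip_width: 0.022
grasp_force: 59.1
```

```bash
python3 - <<'E'
from h import *
go(.584,-.225,.12,-.21)
cv2.imwrite("pics/w3.png",r.camera("wrist"))
E
```

```text
t 6.15 shift [-0.02   0.003  1.508] turn [-0.01  0.01  0.01] F [ 0.4  0.1 -1.5] w 0.022 pos [ 0.5851 -0.2252  0.1954]
```

View pics/w3.png

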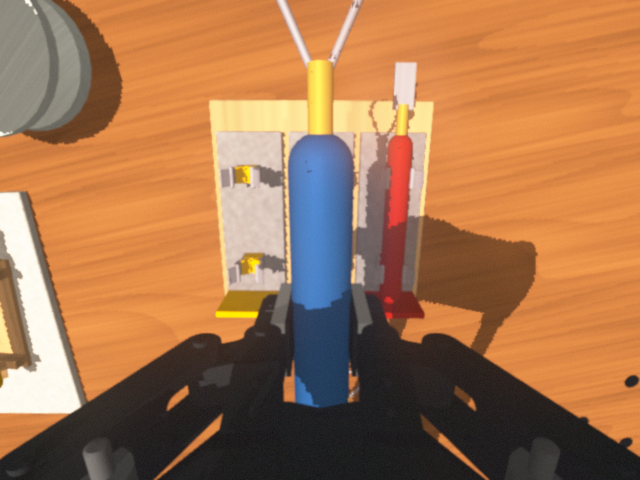

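The view shows the handle held square, with its front dome at (320,133). The yellow saddles are at (243,176) and (250,265), and the red handle's axis runs from (400,150) to (393,285). The blue bay line lies midway between them.

```bash
python3 - <<'E'
from m import *
m=r.camera_model("wrist");im=cv2.imread("pics/w3.png")
h=cv2.cvtColor(im,cv2.COLOR_BGR2HSV);mk=cv2.inRange(h,(18,150,60),(34,255,255))
Y=[onz(c,.036,m)[:2] for a,b,c,p in blobs(mk,40) if 200<c[0]<280 and c[1]<285]
rm=cv2.inRange(h,(0,180,60),(5,255,255))|cv2.inRange(h,(175,180,60),(180,255,255))
R=[onz((np.argwhere(rm[v,370:430])[:,0].mean()+370,v),.05,m)[:2] for v in (150,280)]
for n,S in(("Y",Y),("R",R)):
    S=np.array(S);d=S[0]-S[1];print(n,S.round(4).tolist(),S.mean(0).round(4),np.arctan2(d[1],d[0]).round(3))
u=np.array([np.cos(-.21),np.sin(-.21)]);nn=np.array([-u[1],u[0]])
print("lat Y",(np.mean(Y,0)@nn).round(4),"lat R",(R[0]@nn).round(4),(R[1]@nn).round(4),"s Y",(np.mean(Y,0)@u).round(4))
bm=cv2.inRange(h,(100,110,30),(125,255,255))
A=[onz((np.argwhere(bm[v,270:370])[:,0].mean()+270,v),.2145,m) for v in (170,270)];e=onz((320,133.5),.2145,m)
p=r.get_obs()["eef_pos"]
print("tool lat",[(a[:2]@nn).round(4) for a in A],"front s",(e[:2]@u).round(4),"tcp lat,s",(p[:2]@nn).round(4),(p[:2]@u).round(4))
E
```

```text
Y [[0.6376, -0.1671], [0.5567, -0.1517]] [ 0.5972 -0.1594] -0.188
R [[0.6306, -0.3023], [nan, nan]] [nan nan] nan
lat Y -0.0314 lat R -0.1642 nan s Y 0.6173
tool lat [np.float64(-0.0969), np.float64(-0.0987)] front s 0.693 tcp lat,s -0.098 0.6192<stdin>:6: RuntimeWarning: Mean of empty slice.
  ret = ret.dtype.type(ret / rcount)
```

>>> move_arm(plan=[0.12,0,0.8,0,0,0,1,0.12,0,1.6,0,0,0,1,0.12,0,2.2,0,0,0,1,0.12,0,2.55,0,0,0,1,0.12,0,2.7,0,0,0,1,0.12,0,2.7,0,0,0,1])

```text
time: 6.8
eef_pos: [0.5907, -0.2262, 0.0603]
tcp_rot: [-0.0, 0.995, -0.104, -0.001]
contact_force: [0.1, 0.1, -1.0]
grip_width: 0.0224
grasp_force: 59.1
```

```bash
python3 - <<'E'
from h import *
go(.5899,-.227,.033,-.21)
im=r.camera("wrist");cv2.imwrite("pics/w4.png",im)
E
```

```text
t 6.8 shift [-0.011  0.018  0.546] turn [-0.01  0.02  0.02] F [ 0.1  0.1 -1. ] w 0.0224 pos [ 0.5907 -0.2262  0.0603]
```

View pics/w4.png

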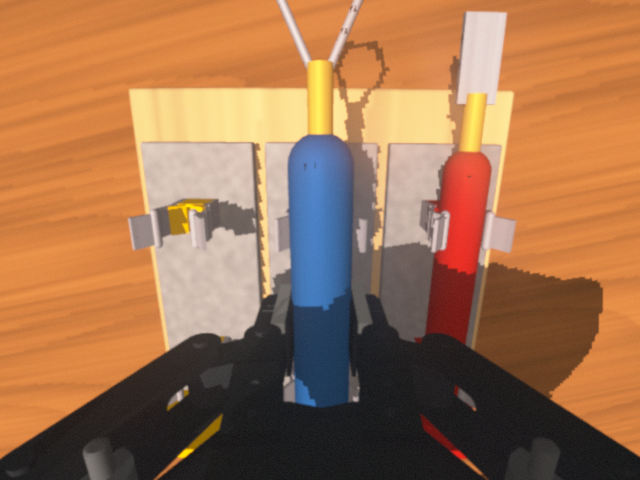

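The handle is centred over the clip: tabs at (284,233) and (360,233), handle axis at column 320. Pressing now.

>>> move_arm(plan=[0,0,0.15,0,0,0,1,0,0,0.25,0,0,0,1,0,0,0.35,0,0,0,1,0,0,0.45,0,0,0,1,0,0,0.52,0,0,0,1,0,0,0.55,0,0,0,1,0,0,0.55,0,0,0,1,0,0,0.55,0,0,0,1])

```text
time: 7.65
eef_pos: [0.5915, -0.2264, 0.0337]
tcp_rot: [-0.001, 0.995, -0.105, 0.0]
contact_force: [3.2, 3.9, -1.3]
grip_width: 0.0221
grasp_force: 59.1
```

>>> move_arm(plan=[0,0,0.03,0,0,0,1,0,0,0.06,0,0,0,1,0,0,0.06,0,0,0,1])

```text
time: 7.95
eef_pos: [0.5916, -0.2265, 0.0335]
tcp_rot: [-0.001, 0.995, -0.105, 0.001]
contact_force: [-3.7, 8.1, 10.9]
grip_width: 0.0222
grasp_force: 60.4
```

Seated on the rigid saddles. I'll ease off the press and slide it to the stop.

>>> move_arm(plan=[0,0,-0.03,0,0,0,1,-0.03,0,-0.04,0,0,0,1,-0.06,0,-0.04,0,0,0,1,-0.09,0,-0.04,0,0,0,1,-0.12,0,-0.04,0,0,0,1,-0.12,0,-0.04,0,0,0,1])

```text
time: 8.55
eef_pos: [0.5863, -0.2254, 0.0337]
tcp_rot: [-0.001, 0.995, -0.105, 0.002]
contact_force: [3.2, 5.5, 0.9]
grip_width: 0.0227
grasp_force: 59.2
```

Only friction so far, so I'll continue.

>>> move_arm(plan=[-0.02,0,0,0,0,0,1,-0.04,0,0,0,0,0,1,-0.06,0,0,0,0,0,1,-0.06,0,0,0,0,0,1])

```text
time: 8.95
eef_pos: [0.5835, -0.2248, 0.0337]
tcp_rot: [-0.001, 0.995, -0.105, 0.002]
contact_force: [3.2, 4.7, 0.9]
grip_width: 0.0219
grasp_force: 59.1
```

>>> move_arm(plan=[-0.02,0,0,0,0,0,1,-0.04,0,0,0,0,0,1,-0.06,0,0,0,0,0,1,-0.06,0,0,0,0,0,1])

```text
time: 9.35
eef_pos: [0.5822, -0.2245, 0.034]
tcp_rot: [-0.0, 0.995, -0.105, 0.004]
contact_force: [10.7, 4.1, -1.7]
grip_width: 0.0225
grasp_force: 58.9
```

Stop reached: it blocked with about 11 N along the handle. Releasing part-way and rising.

>>> move_arm(plan=[0.03,0,0,0,0,0,0.3,0.03,0,0,0,0,0,0.1,0.03,0,0,0,0,0,0.1,0.03,0,0,0,0,0,0.1,0.03,0,-0.3,0,0,0,0.1,0.03,0,-0.8,0,0,0,0.1,0.03,0,-1.8,0,0,0,0.1,0.03,0,-2.8,0,0,0,0.1,0.03,0,-3.5,0,0,0,0.1])

```text
time: 10.25
eef_pos: [0.581, -0.2258, 0.2137]
tcp_rot: [0.001, 0.994, -0.105, 0.003]
contact_force: [1.1, -0.2, -0.1]
grip_width: 0.0384
grasp_force: 0.0
```

```bash
python3 - <<'E'
from tool import *
im=tool("blue",400,"top",.05);tool("red",300,"top",.05)
go(.548,.132,.2,-.266)
cv2.imwrite("pics/w5.png",r.camera("wrist"))
E
```

```text
blue 1357 [136, 317, 51, 87] mid [0.259 0.404] len 0.2015 yaw 0.486 wid 0.0352
t 10.35 shift [-2.176 -6.868  0.301] turn [ 0.03 -0.15  0.64] F [-0.2 -0.3 -0.4] w 0.0382 pos [ 0.5825 -0.2265  0.2175]
```

View pics/w5.png

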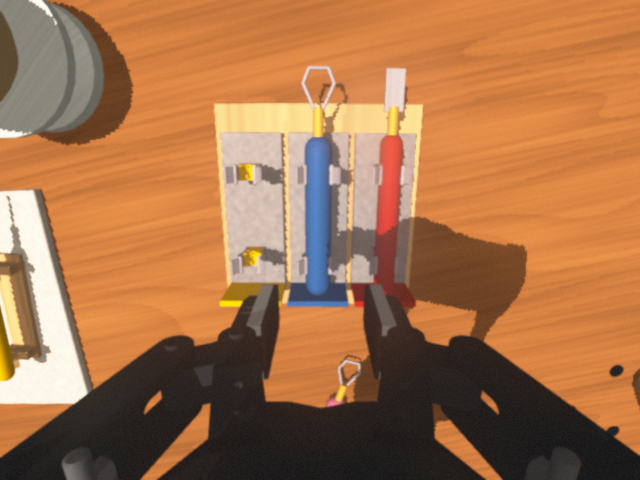

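Blue lies in both clips with its butt at the blue stop, around (318,292), and red hasn't moved. On to yellow.

>>> move_arm(plan=[-0.3,-0.9,0,0,0,0.3,-0.2,-2.18,-6.87,0.2,0,-0.15,0.64,-0.2,-2.18,-6.87,0.2,0,-0.15,0.64,-0.2,-2.18,-6.87,0.2,0,-0.15,0.64,-0.2,-2.18,-6.87,0.2,0,-0.15,0.64,-0.2,-2.18,-6.87,0.2,0,-0.15,0.64,-0.2,-2.18,-6.87,0.2,0,-0.15,0.64,-0.2,-2.18,-6.87,0.2,0,-0.15,0.64,-0.2,-2.18,-6.87,0.2,0,-0.15,0.64,-0.2,-2.18,-6.87,0.2,0,-0.15,0.64,-0.2])

```text
time: 11.4
eef_pos: [0.5456, 0.1322, 0.1972]
tcp_rot: [-0.0, 0.991, -0.133, -0.007]
contact_force: [-0.1, -0.0, -0.0]
grip_width: 0.0518
grasp_force: 0.0
```

```bash
python3 - <<'E'
from h import *
go(.548,.132,.028,-.266)
m=r.camera_model("wrist");im=r.camera("wrist");cv2.imwrite("pics/w6.png",im)
h=cv2.cvtColor(im,cv2.COLOR_BGR2HSV);mk=cv2.inRange(h,(18,140,40),(34,255,255))
for v in range(120,321,10):
    x=np.argwhere(mk[v,270:375])[:,0]+270
    if len(x)>3: print(v,x.min(),x.max(),onz(((x.min()+x.max())/2,v),.046,m)[:2].round(4))
E
```

```text
t 11.4 shift [ 0.094 -0.014  3.383] turn [ 0.02  0.16 -0.  ] F [-0.1 -0.  -0. ] w 0.0518 pos [0.5456 0.1322 0.1972]
120 313 320 [0.6251 0.1128]
130 311 324 [0.6174 0.1141]
140 307 327 [0.6099 0.1166]
150 307 328 [0.6021 0.1183]
160 307 327 [0.5944 0.1209]
170 307 327 [0.5864 0.1231]
180 307 327 [0.5783 0.1253]
190 307 327 [0.5701 0.1276]
200 308 327 [0.5616 0.1295]
210 307 327 [0.5532 0.1323]
220 308 327 [0.5444 0.1342]
230 308 327 [0.5356 0.1367]
240 307 326 [0.5268 0.14  ]
250 308 326 [0.5176 0.1421]
260 307 327 [0.5082 0.1447]
270 308 326 [0.4987 0.1473]
280 308 326 [0.489 0.15 ]
290 310 324 [0.4791 0.1527]
```

View pics/w6.png

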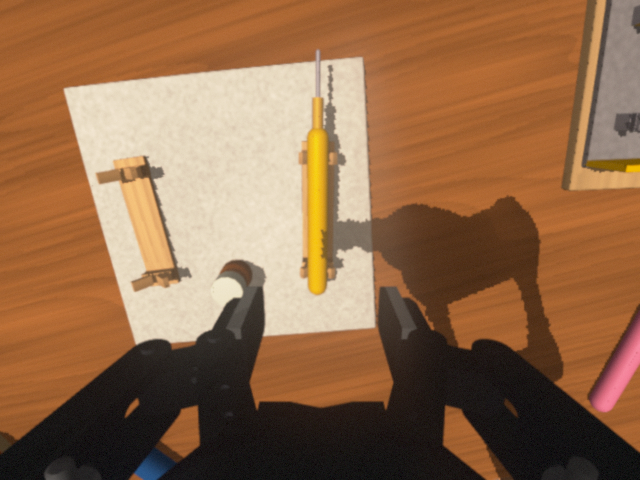

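The yellow handle runs from (317,127) to (317,294), with its middle about (.5475,.1335). It is aligned with the gripper.

>>> move_arm(plan=[0.09,-0.04,1,0,0.16,0,-0.2,0.09,-0.04,2,0,0.16,0,-0.2,0.09,-0.04,2.8,0,0.16,0,-0.2,0.09,-0.04,3.2,0,0.16,0,-0.2,0.09,-0.04,3.38,0,0.16,0,-0.2,0.09,-0.04,3.38,0,0.16,0,0.3,0.09,-0.04,3.38,0,0.16,0,1,0.09,-0.04,3.38,0,0.16,0,1,0.09,-0.04,3.38,0,0.16,0,1,0.09,-0.04,3.38,0,0.16,0,1,0.09,-0.04,3.38,0,0.16,0,1], newtons=60)

```text
time: 12.55
eef_pos: [0.5499, 0.1344, 0.0311]
tcp_rot: [0.0, 0.991, -0.133, 0.003]
contact_force: [1.7, -1.5, 6.1]
grip_width: 0.0159
grasp_force: 59.0
```

>>> move_arm(plan=[0,0,-0.5,0,0,0,1,0,0,-1.2,0,0,0,1,0,0,-2.2,0,0,0,1,0,0,-3.2,0,0,0,1,0,0,-3.4,0,0,0,1,0,0,-3.4,0,0,0,1])

```text
time: 13.15
eef_pos: [0.5494, 0.135, 0.2022]
tcp_rot: [-0.001, 0.991, -0.132, 0.003]
contact_force: [-0.1, 0.5, -1.1]
grip_width: 0.0162
grasp_force: 58.5
```

```bash
python3 - <<'E'
from h import *
go(.602,-.1635,.195,-.21)
E
```

```text
t 13.15 shift [2.582 5.485 0.146] turn [-0.03 -0.07 -0.64] F [-0.1  0.5 -1.1] w 0.0162 pos [0.5494 0.135  0.2022]
```

>>> move_arm(plan=[0.3,0.8,0,0,0,-0.3,1,2.58,5.48,0.1,0,0,-0.64,1,2.58,5.48,0.1,0,0,-0.64,1,2.58,5.48,0.1,0,0,-0.64,1,2.58,5.48,0.1,0,0,-0.64,1,2.58,5.48,0.1,0,0,-0.64,1,2.58,5.48,0.1,0,0,-0.64,1,2.58,5.48,0.1,0,0,-0.64,1,2.58,5.48,0.1,0,0,-0.64,1,2.58,5.48,0.1,0,0,-0.64,1,2.58,5.48,0.1,0,0,-0.64,1,2.58,5.48,0.1,0,0,-0.64,1])

```text
time: 14.35
eef_pos: [0.6009, -0.1624, 0.1943]
tcp_rot: [0.0, 0.995, -0.104, 0.001]
contact_force: [-0.3, 0.1, -0.3]
grip_width: 0.0158
grasp_force: 58.7
```

```bash
python3 - <<'E'
from h import *
go(.602,-.1635,.0625,-.21)
m=r.camera_model("wrist");im=r.camera("wrist");o=r.get_obs()["eef_pos"]
h=cv2.cvtColor(im,cv2.COLOR_BGR2HSV);mk=cv2.inRange(h,(18,140,40),(34,255,255))
u=np.array([np.cos(-.21),np.sin(-.21)]);nn=np.array([-u[1],u[0]])
print("tcp lat,s",o[:2]@nn,o[:2]@u)
for v in (100,110,120,125,130,135,140,150,170,200,250,280):
    x=np.argwhere(mk[v,270:375])[:,0]+270
    if len(x)>3: P=onz(((x.min()+x.max())/2,v),o[2]+.015,m)[:2];print(v,x.min(),x.max(),(P@nn).round(4),(P@u).round(4))
E
```

```text
t 14.35 shift [0.023 0.016 2.636] turn [ 0.   -0.02  0.02] F [-0.3  0.1 -0.3] w 0.0158 pos [ 0.6009 -0.1624  0.1943]
tcp lat,s -0.03382525242227009 0.621560770861798
100 310 333 -0.0346 0.7065
110 310 332 -0.0344 0.7032
120 310 332 -0.0344 0.6998
125 311 333 -0.0348 0.6981
130 311 332 -0.0346 0.6964
135 311 331 -0.0344 0.6947
140 307 336 -0.0346 0.693
150 300 343 -0.0346 0.6895
170 298 345 -0.0347 0.6823
200 298 344 -0.0345 0.6712
250 299 343 -0.0345 0.6513
280 299 342 -0.0343 0.6385
```

>>> move_arm(plan=[0.08,0,0.8,0,0,0,1,0.08,0,1.6,0,0,0,1,0.08,0,2.2,0,0,0,1,0.08,0,2.5,0,0,0,1,0.08,0,2.6,0,0,0,1,0.08,0,2.6,0,0,0,1])

```text
time: 15.0
eef_pos: [0.605, -0.1645, 0.0646]
tcp_rot: [0.0, 0.994, -0.105, 0.001]
contact_force: [-0.4, -0.2, -0.2]
grip_width: 0.0158
grasp_force: 58.6
```

```bash
python3 - <<'E'
from h import *
go(.605,-.164,.035,-.21)
cv2.imwrite("pics/w7.png",r.camera("wrist"))
E
```

```text
t 15.0 shift [-0.004 -0.01   0.592] turn [ 0.   -0.02  0.  ] F [-0.4 -0.2 -0.2] w 0.0158 pos [ 0.605  -0.1645  0.0646]
```

View pics/w7.png

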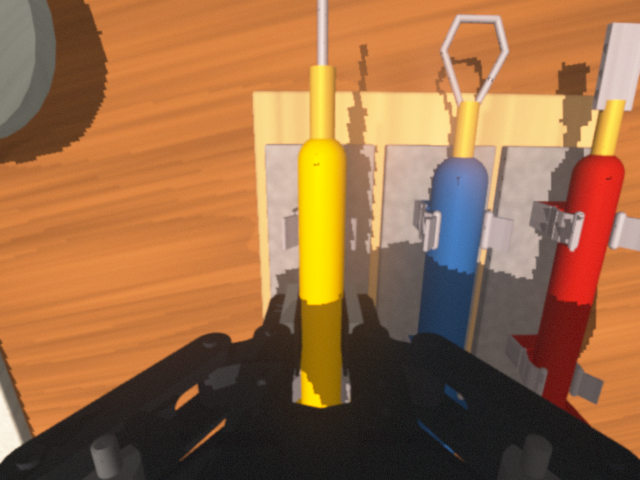

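The yellow handle (axis at column 322) sits between its clip tabs at (291,232) and (352,232). Pressing.

>>> move_arm(plan=[0,0,0.15,0,0,0,1,0,0,0.27,0,0,0,1,0,0,0.38,0,0,0,1,0,0,0.48,0,0,0,1,0,0,0.56,0,0,0,1,0,0,0.6,0,0,0,1,0,0,0.6,0,0,0,1,0,0,0.6,0,0,0,1])

```text
time: 15.85
eef_pos: [0.6057, -0.1639, 0.0352]
tcp_rot: [-0.0, 0.995, -0.105, 0.002]
contact_force: [0.9, 3.9, 5.9]
grip_width: 0.0158
grasp_force: 59.3
```

>>> move_arm(plan=[0,0,0.03,0,0,0,1,0,0,0.06,0,0,0,1,0,0,0.06,0,0,0,1])

```text
time: 16.15
eef_pos: [0.6058, -0.1639, 0.035]
tcp_rot: [-0.0, 0.995, -0.105, 0.002]
contact_force: [-6.1, 5.4, 17.4]
grip_width: 0.0163
grasp_force: 60.8
```

Seated on the saddles. Sliding it to the stop.

>>> move_arm(plan=[0,0,-0.04,0,0,0,1,-0.03,0,-0.05,0,0,0,1,-0.06,0,-0.05,0,0,0,1,-0.09,0,-0.05,0,0,0,1,-0.12,0,-0.05,0,0,0,1,-0.12,0,-0.05,0,0,0,1])

```text
time: 16.75
eef_pos: [0.6008, -0.1628, 0.0352]
tcp_rot: [-0.0, 0.995, -0.105, 0.003]
contact_force: [5.2, 3.9, 6.8]
grip_width: 0.0155
grasp_force: 59.3
```

>>> move_arm(plan=[-0.02,0,0,0,0,0,1,-0.04,0,0,0,0,0,1,-0.06,0,0,0,0,0,1,-0.06,0,0,0,0,0,1])

```text
time: 17.15
eef_pos: [0.598, -0.1622, 0.0352]
tcp_rot: [-0.0, 0.995, -0.105, 0.003]
contact_force: [5.2, 3.5, 5.1]
grip_width: 0.0162
grasp_force: 59.3
```

>>> move_arm(plan=[-0.02,0,0,0,0,0,1,-0.04,0,0,0,0,0,1,-0.06,0,0,0,0,0,1,-0.06,0,0,0,0,0,1])

```text
time: 17.55
eef_pos: [0.597, -0.162, 0.0353]
tcp_rot: [0.0, 0.994, -0.105, 0.006]
contact_force: [12.9, 1.5, 0.4]
grip_width: 0.016
grasp_force: 58.9
```

Stop reached. Releasing part-way and rising, then a final check.

>>> move_arm(plan=[0.03,0,0,0,0,0,0.4,0.03,0,0,0,0,0,0.2,0.03,0,0,0,0,0,0.2,0.03,0,0,0,0,0,0.2,0.03,0,-0.3,0,0,0,0.2,0.03,0,-0.8,0,0,0,0.2,0.03,0,-1.8,0,0,0,0.2,0.03,0,-2.8,0,0,0,0.2,0.03,0,-3.5,0,0,0,0.2,0.03,0,-3.5,0,0,0,0.2])

```text
time: 18.55
eef_pos: [0.5963, -0.1631, 0.2181]
tcp_rot: [0.002, 0.994, -0.105, 0.007]
contact_force: [0.2, -0.9, 0.6]
grip_width: 0.0342
grasp_force: 0.0
```

```bash
python3 - <<'E'
from h import *
cv2.imwrite("pics/w8.png",r.camera("wrist"));print(r.get_obs()["contact_force"])
E
```

```text
[ 0.6172113  -0.98788763  0.11314269]
```

View pics/w8.png

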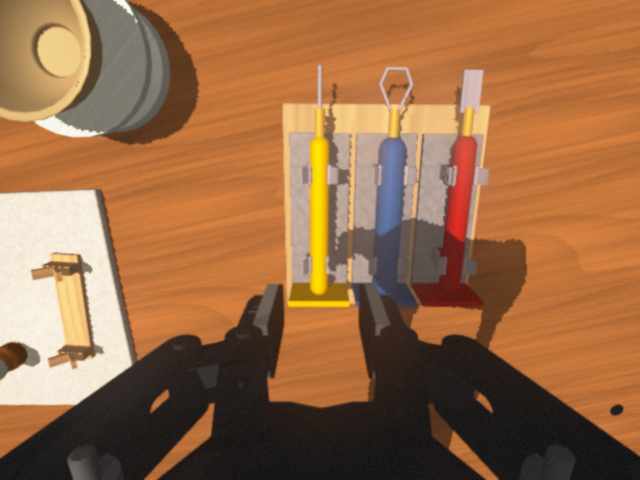

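All three handles lie parallel in their clips with their butts at the stops: yellow at (319,292), blue at (390,290), red at (457,290). The gripper is clear.

```bash
python3 -c "
from plant import r
print(r.hand_in())"
```

```text
the job is handed in; nothing more can be done
None
```

The blue and yellow tools are seated in both clips of their own bays with their butts against the end stops, the gripper has let go and is clear, and the job is handed in at about 18.6 s; hand-in returned no verdict.

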